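# Load the solvent tray in order

### The arm

A 6-joint arm with a two-finger parallel gripper is mounted at the origin on the work surface. World frame = base frame: x ahead of the robot, y to its left, z up, the work surface at z = 0. Lengths are in m, angles in rad, forces in N, time in s.
With the tool pointing down it reaches from about 0.375 to 0.925 m from the base axis. Payload 5.7 kg.
Tool frame: the origin (TCP) lies midway between the tips of the shut fingers; the grasp point (between the pads) lies 19 mm behind it; z points along the fingers, y is the line along which they close (so a half turn about z gives the same grasp; the last joint's range is limited). The gripper opens to 88 mm and grips with 3 to 60 N. Pads are 20 mm wide; open, the fingers measure 115 mm over their backs; the gripper's body (75 mm by 178 mm) begins 61 mm behind the grasp point.
Start: joints at [-1.316, 0.359, 1.51, -0, 1.272, -0.115], TCP at [0.217, -0.559, 0.223] pointing down, gripper open.
Joint ranges: [-2.97, 2.97], [-1.01, 2.36], [0.21, 2.38], [-0.96, 4.11], [0.2, 2.71], [-2.98, 2.98]. Speed limits (rad/s): [2.39, 2.39, 3.14, 3.14, 3.14, 3.14].

### API

Orientations are given as a unit quaternion [x, y, z, w].
In Python, from bench import move_ptp, servo_line, goto_joints, move_gripper, sleep, inverse_kinematics, capture, PlanningError, close_job, spot_in, silhouettes, current_clock, current_joint_pos, current_qvel, current_joint_torque, current_position, current_orientation, current_force, current_torque, current_finger_gap, current_grip_force gives the robot as it stands. Calls block until the motion is done:
- move_ptp(position, orientation): joint-space move of the TCP to a pose.
- servo_line(position, orientation=None, rate=0.15, contact_N=None): straight line of the TCP; orientation=None keeps the orientation; rate is the mean speed in m/s. With contact_N (N) it stops when the force on the tool has changed by that much, and returns True; else False.
- goto_joints(angles): joint-space move.
- move_gripper(opening): finger opening in m; the grip force is fixed at half the most; returns when the fingers have stopped.
- sleep(seconds).
- inverse_kinematics(position, orientation): joint angles nearest the present ones, or None.
- capture(name): name is "side" or "top"; returns a dict with "image" (400x640x3 uint8, blue, green, red), "range_z" (400x640 float32, m along the optical axis (not along the pixel's ray), 0 where there is no reading), "intrinsics" (3x3 intrinsics, pixels), "k1" (the pictures are not rectified: a ray, as slopes to the right and down, at radius r is drawn at 1 + k1 r^2 times it, then the intrinsics apply), "R" (3x3) and "t" (3): a world point X has camera coordinates R X + t. Camera axes: x right, y down, z forward; pixel columns grow to the right and rows downward; lengths in m; the calibration is good to about 2 mm. A picture is of the moment at which its call begins.
A pose or a line that the arm cannot do raises PlanningError and nothing moves.
- close_job(): hands the job in; it is judged then, once.
Trained networks look in the newest picture that a camera, given by its name, has taken for a name from the list of things; names that differ only in an ending like _2 or _b are one class to them, and where a whole thing is asked for, a point or a joint stands for the part that bears it (a point fixed in the world has none). Each returns a list of dicts, best first, with "conf" (0 to 1); they miss things now and then, are a little off and sometimes report something else, mostly with a low value. They report only what shows in the picture. A call takes as long as a camera call. They do not tell look-alikes from the thing itself.
- spot_in(camera, query): "xy" ([column, row] in pixels, amid what is visible of it).
- silhouettes(camera, query): "region" (400x640 bool, what is visible of it) and "xy" ([column, row] in pixels, amid what is visible of it).
Readings, each from a call of its own:
- current_clock(): time.
- current_joint_pos(): joint angles.
- current_qvel(): joint speeds.
- current_joint_torque(): joint torques, N m.
- current_position(): TCP position.
- current_orientation(): TCP orientation.
- current_force(): force on the tool from outside, world axes, zero at the start.
- current_torque(): the same for the moment, N m.
- current_finger_gap(): finger opening in m.
- current_grip_force(): force on a finger pad.
Only numpy, scipy, OpenCV 4.12 (cv2) and the standard library are available. Lean on these libraries where they do the work, as an engineer would, in place of code of your own. Each camera call takes 0.05 s, during which the arm holds its last target. There are 200 camera calls.

### The job

Move the four capped reagent bottles from the grey preparation tray into the white solvent tray, one in each bay, in the same order counted from each tray's green end: the bottle that starts nearest the green end of the grey tray goes in the bay nearest the green end of the white tray, the next one in the next bay, and so on. Keep the bottles upright, set them down gently without dropping them, and leave all four standing on the floor of their bays.

Things in the scene. Friction and masses are not known exactly. Their poses are not given: they have to be found in the camera images.
- prep_tray: Grey preparation tray, fixed: flat board 90 x 270 mm, top 8 mm above the bench, 14 mm high rims on its long sides. Origin: centre of its underside. y axis: along the row, towards its green end (flat green block 60 x 30 mm, 14 mm high, at +y). Four places with coloured discs, centres at x = 0, y = +97.5 (nearest the green end), +32.5, -32.5, -97.5 mm.
- solvent_tray: White solvent tray, fixed, 70 x 265 mm, 30 mm high: four open bays in a row, each 60 x 60 mm inside, floor 5 mm above the bench, walls 5 mm. Origin: centre of its underside. y axis: along the row, towards its green end (flat green block at +y; on the oppopoint side of the room from the grey tray's). Bay centres at x = 0, y = +97.5 (nearest the green end), +32.5, -32.5, -97.5 mm.
- bottle_blue: Reagent bottle of clear glass with a blue screw cap, loose, about 0.13 kg, starts standing on the blue disc (within 2 mm of its centre). 96 mm tall; body 46 mm in diameter up to 54 mm, then a 30 mm neck; cap 38 mm in diameter from 74 to 96 mm above the base: grip it by the cap. Origin: centre of its underside; z up through the cap.
- bottle_red: Reagent bottle of clear glass with a red screw cap, loose, about 0.13 kg, starts standing on the red disc (within 2 mm of its centre). 96 mm tall; body 46 mm in diameter up to 54 mm, then a 30 mm neck; cap 38 mm in diameter from 74 to 96 mm above the base: grip it by the cap. Origin: centre of its underside; z up through the cap.
- bottle_yellow: Reagent bottle of clear glass with a yellow screw cap, loose, about 0.13 kg, starts standing on the yellow disc (within 2 mm of its centre). 96 mm tall; body 46 mm in diameter up to 54 mm, then a 30 mm neck; cap 38 mm in diameter from 74 to 96 mm above the base: grip it by the cap. Origin: centre of its underside; z up through the cap.
- bottle_white: Reagent bottle of amber (brown) glass with a white screw cap, loose, about 0.13 kg, starts standing on the white disc (within 2 mm of its centre). 96 mm tall; body 46 mm in diameter up to 54 mm, then a 30 mm neck; cap 38 mm in diameter from 74 to 96 mm above the base: grip it by the cap. Origin: centre of its underside; z up through the cap.
- disc_blue: Blue disc fixed on the preparation tray under the blue-capped bottle, 60 mm in diameter, 4 mm thick (top 12 mm above the bench). It stays behind and shows where that bottle stood. Origin: centre of its underside.
- disc_red: Red disc fixed on the preparation tray under the red-capped bottle, 60 mm in diameter, 4 mm thick (top 12 mm above the bench). It stays behind and shows where that bottle stood. Origin: centre of its underside.
- disc_yellow: Yellow disc fixed on the preparation tray under the yellow-capped bottle, 60 mm in diameter, 4 mm thick (top 12 mm above the bench). It stays behind and shows where that bottle stood. Origin: centre of its underside.
- disc_white: White disc fixed on the preparation tray under the white-capped bottle, 60 mm in diameter, 4 mm thick (top 12 mm above the bench). It stays behind and shows where that bottle stood. Origin: centre of its underside.
Things that resemble listed ones, but are neither listed nor needed, are in the scene too. Leave any black, purple or turquoise look-alike of the bottle_white alone.

How it is judged:
At the end, for the whole second after the job is handed in: Each bottle stands in the white tray's bay with the same rank from the green end as its disc has on the grey tray: within 12 mm of the bay's centre along each tray axis, base within 5 mm of the bay's floor, upright within 0.1 rad, slower than 0.02 m/s (x of bottle_blue in the frame of solvent_tray between -0.012 and 0.012 m and z of bottle_blue in the frame of solvent_tray between 0 and 0.01 m and angle between each of bottle_blue, bottle_red, bottle_yellow, bottle_white's own z axis and vertical below 0.1 rad and linear speed of each of bottle_blue, bottle_red, bottle_yellow, bottle_white below 0.02 m/s and ((y of disc_blue in the frame of prep_tray between -0.1175 and -0.0775 m and y of bottle_blue in the frame of solvent_tray between -0.1095 and -0.0855 m) or (y of disc_blue in the frame of prep_tray between -0.0525 and -0.0125 m and y of bottle_blue in the frame of solvent_tray between -0.0445 and -0.0205 m) or (y of disc_blue in the frame of prep_tray between 0.0125 and 0.0525 m and y of bottle_blue in the frame of solvent_tray between 0.0205 and 0.0445 m) or (y of disc_blue in the frame of prep_tray between 0.0775 and 0.1175 m and y of bottle_blue in the frame of solvent_tray between 0.0855 and 0.1095 m)) and x of bottle_red in the frame of solvent_tray between -0.012 and 0.012 m and z of bottle_red in the frame of solvent_tray between 0 and 0.01 m and ((y of disc_red in the frame of prep_tray between -0.1175 and -0.0775 m and y of bottle_red in the frame of solvent_tray between -0.1095 and -0.0855 m) or (y of disc_red in the frame of prep_tray between -0.0525 and -0.0125 m and y of bottle_red in the frame of solvent_tray between -0.0445 and -0.0205 m) or (y of disc_red in the frame of prep_tray between 0.0125 and 0.0525 m and y of bottle_red in the frame of solvent_tray between 0.0205 and 0.0445 m) or (y of disc_red in the frame of prep_tray between 0.0775 and 0.1175 m and y of bottle_red in the frame of solvent_tray between 0.0855 and 0.1095 m)) and x of bottle_yellow in the frame of solvent_tray between -0.012 and 0.012 m and z of bottle_yellow in the frame of solvent_tray between 0 and 0.01 m and ((y of disc_yellow in the frame of prep_tray between -0.1175 and -0.0775 m and y of bottle_yellow in the frame of solvent_tray between -0.1095 and -0.0855 m) or (y of disc_yellow in the frame of prep_tray between -0.0525 and -0.0125 m and y of bottle_yellow in the frame of solvent_tray between -0.0445 and -0.0205 m) or (y of disc_yellow in the frame of prep_tray between 0.0125 and 0.0525 m and y of bottle_yellow in the frame of solvent_tray between 0.0205 and 0.0445 m) or (y of disc_yellow in the frame of prep_tray between 0.0775 and 0.1175 m and y of bottle_yellow in the frame of solvent_tray between 0.0855 and 0.1095 m)) and x of bottle_white in the frame of solvent_tray between -0.012 and 0.012 m and z of bottle_white in the frame of solvent_tray between 0 and 0.01 m and ((y of disc_white in the frame of prep_tray between -0.1175 and -0.0775 m and y of bottle_white in the frame of solvent_tray between -0.1095 and -0.0855 m) or (y of disc_white in the frame of prep_tray between -0.0525 and -0.0125 m and y of bottle_white in the frame of solvent_tray between -0.0445 and -0.0205 m) or (y of disc_white in the frame of prep_tray between 0.0125 and 0.0525 m and y of bottle_white in the frame of solvent_tray between 0.0205 and 0.0445 m) or (y of disc_white in the frame of prep_tray between 0.0775 and 0.1175 m and y of bottle_white in the frame of solvent_tray between 0.0855 and 0.1095 m))); the robot touches nothing.
It fails at once if a bottle is tipped by more than about 30 degrees (angle between any of bottle_blue, bottle_red, bottle_yellow, bottle_white's own z axis and vertical above 0.55 rad).
It fails at once if a bottle is dropped (falls free at more than 0.7 m/s, a fall of about 25 mm) ((linear speed of bottle_blue above 0.7 m/s and contact force between the fingers and bottle_blue below 0.1 N) or (linear speed of bottle_red above 0.7 m/s and contact force between the fingers and bottle_red below 0.1 N) or (linear speed of bottle_yellow above 0.7 m/s and contact force between the fingers and bottle_yellow below 0.1 N) or (linear speed of bottle_white above 0.7 m/s and contact force between the fingers and bottle_white below 0.1 N)).
It also fails if it takes over 106 s, if anything falls off the work surface, if the arm or the gripper's body presses on something with over 40 N, if the wrist force passes 120 N, or if a joint passes its speed limit or range.

## Working session

There is one attempt and no reset: what is moved stays moved. The work goes in short steps, each a Python script; the robot and the scene stay as the last script left them, time stands still between calls to the robot, and variables do not carry over. Pictures are saved under pics/ and viewed, at most 14 in all, crops included, and the job is handed in when it is done.

```bash
mkdir -p pics; cat > h.py <<'E'
import numpy as np, cv2
from bench import *
def ray(c,uv):
    K=c["intrinsics"];u=np.array([(uv[0]-K[0,2])/K[0,0],(uv[1]-K[1,2])/K[1,1]]);s=u.copy()
    for _ in range(20): s=u/(1+c["k1"]*(s@s))
    return s
def world(c,uv,depth):
    s=ray(c,uv);return c["R"].T@(np.array([s[0],s[1],1])*depth-c["t"])
def onplane(c,uv,z):
    s=ray(c,uv);d=c["R"].T@np.array([s[0],s[1],1]);o=-c["R"].T@c["t"]
    return o+d*(z-o[2])/d[2]
def pix(c,X):
    p=c["R"]@np.asarray(X,float)+c["t"];s=p[:2]/p[2];s=s*(1+c["k1"]*(s@s))
    return c["intrinsics"][[0,1],[0,1]]*s+c["intrinsics"][[0,1],[2,2]]
E
python3 - <<'E'
from h import *
for n in("top","side"):
    c=capture(n);cv2.imwrite(f"pics/{n}0.png",c["image"]);print(n,-c["R"].T@c["t"],c["R"][2])
    for q in("prep_tray","solvent_tray","bottle_blue","bottle_red","bottle_yellow","bottle_white","disc_blue","disc_red","disc_yellow","disc_white"):
        print(q,[(np.round(s["xy"]).tolist(),round(s["conf"],2),onplane(c,s["xy"],.104 if "bottle" in q else .012).round(3).tolist()) for s in spot_in(n,q)])
E
```

```text
top [ 0.52818183 -0.02966001  0.84935636] [ 0.10893309  0.03372484 -0.99347683]
prep_tray [([368.0, 185.0], 0.94, [0.65, -0.082, 0.012])]
solvent_tray [([319.0, 296.0], 0.91, [0.464, -0.0, 0.012])]
bottle_blue [([357.0, 170.0], 0.74, [0.66, -0.061, 0.104])]
bottle_red [([396.0, 173.0], 0.93, [0.656, -0.119, 0.104])]
bottle_yellow [([435.0, 181.0], 0.62, [0.643, -0.178, 0.104])]
bottle_white [([233.0, 157.0], 0.93, [0.681, 0.13, 0.104]), ([299.0, 104.0], 0.84, [0.763, 0.03, 0.104]), ([368.0, 95.0], 0.81, [0.777, -0.078, 0.104]), ([316.0, 167.0], 0.67, [0.665, 0.003, 0.104])]
disc_blue [([352.0, 188.0], 0.6, [0.645, -0.056, 0.012])]
disc_red [([385.0, 190.0], 0.81, [0.642, -0.11, 0.012]), ([437.0, 180.0], 0.23, [0.659, -0.198, 0.012])]
disc_yellow [([417.0, 193.0], 0.64, [0.638, -0.166, 0.012])]
disc_white [([416.0, 187.0], 0.51, [0.647, -0.164, 0.012])]
side [0.58466571 0.67904968 0.52335319] [ 0.034077   -0.82121779 -0.56959644]
prep_tray [([306.0, 216.0], 0.9, [0.638, -0.011, 0.012])]
solvent_tray [([416.0, 233.0], 0.78, [0.461, 0.03, 0.012])]
bottle_blue [([295.0, 166.0], 0.8, [0.654, -0.016, 0.104]), ([306.0, 215.0], 0.33, [0.629, 0.112, 0.104])]
bottle_red [([301.0, 144.0], 0.87, [0.649, -0.09, 0.104]), ([294.0, 166.0], 0.66, [0.655, -0.018, 0.104])]
bottle_yellow [([312.0, 133.0], 0.71, [0.632, -0.132, 0.104])]
bottle_white [([257.0, 263.0], 0.88, [0.682, 0.21, 0.104]), ([211.0, 215.0], 0.83, [0.76, 0.114, 0.104]), ([218.0, 175.0], 0.61, [0.771, 0.011, 0.104]), ([278.0, 198.0], 0.6, [0.671, 0.072, 0.104])]
disc_blue []
disc_red [([303.0, 217.0], 0.38, [0.642, -0.009, 0.012])]
disc_yellow [([316.0, 166.0], 0.38, [0.628, -0.174, 0.012])]
disc_white [([280.0, 226.0], 0.77, [0.678, 0.018, 0.012])]
```

View pics/top0.png

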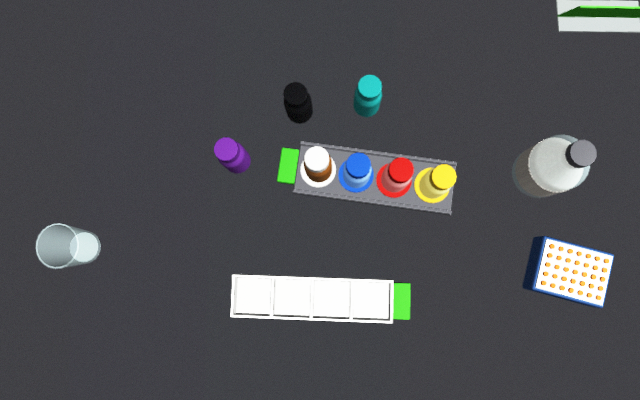

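View pics/side0.png

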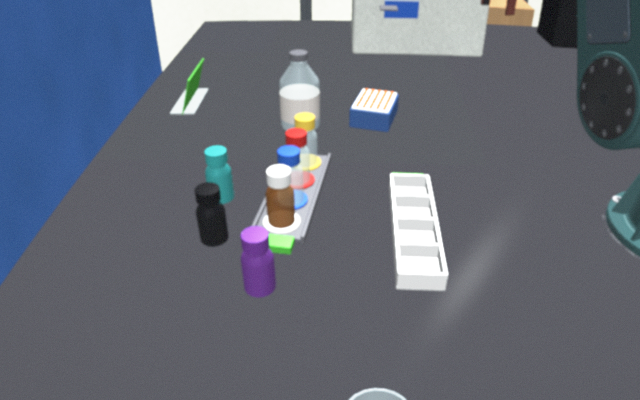

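The top view shows the grey tray with white (316,167), blue (357,170), red (400,175) and yellow (440,183), with its green end on the left. The white tray's green end is on the right (402,300).

Candidates that could be taken for bottle_white:
- amber glass with a white cap at (316,167), which is the one I choose
- purple at (232,155)
- black at (297,102)
- turquoise at (369,95)

The large white bottle at (560,165) is an obstacle, so I'll stay above it.

```bash
cat > see.py <<'E'
from h import *
def cloud(c):
    K=c["intrinsics"];k=c["k1"]
    v,u=np.mgrid[:400,:640];a=np.stack([(u-K[0,2])/K[0,0],(v-K[1,2])/K[1,1]],-1);s=a.copy()
    for _ in range(20): s=a/(1+k*(s**2).sum(-1,keepdims=True))
    z=c["range_z"][...,None];P=np.concatenate([s*z,z],-1)
    return (P-c["t"])@c["R"]
def caps(c,names=("blue","red","yellow","white"),z=None):
    P=cloud(c);hsv=cv2.cvtColor(c["image"],cv2.COLOR_BGR2HSV);out={}
    h,s,v=[hsv[...,i].astype(int) for i in range(3)]
    M={"blue":(abs(h-110)<15)&(s>150),"red":((h<8)|(h>172))&(s>150),"yellow":(abs(h-28)<8)&(s>150),"white":(s<50)&(v>150)}
    near=(P[...,0]>.3)&(P[...,0]<.72)&(abs(P[...,1]+.05)<.22)
    for n in names:
        m=M[n]&near&(P[...,2]>.085)&(P[...,2]<.125);m=m.astype(np.uint8)
        k,l,st,_=cv2.connectedComponentsWithStats(m)
        if k<2: out[n]=None;continue
        i=1+np.argmax(st[1:,4]);m=(l==i);q=P[m];t=q[q[:,2]>np.median(q[:,2])-.006]
        (cx,cy),r=cv2.minEnclosingCircle(t[:,:2].astype(np.float32))
        out[n]=(np.round([cx,cy,np.median(t[:,2])],4).tolist(),np.round(t.mean(0),4).tolist(),round(r,4),int(m.sum()))
    return out
def wtray(c,name):
    P=cloud(c);g=silhouettes(name,"solvent_tray")[0]["region"]
    g=cv2.dilate(g.astype(np.uint8),np.ones((5,5)))>0
    m=g&(P[...,2]>.022)&(P[...,2]<.045)&(c["image"].min(-1)>110)
    return P[m],m
E
python3 - <<'E'
from see import *
for n in("top","side"):
    c=capture(n);print(n)
    for k,v in caps(c).items(): print(k,v)
    q,m=wtray(c,n);r=cv2.minAreaRect(q[:,:2].astype(np.float32));print(len(q),np.median(q[:,2]),r,cv2.boxPoints(r).round(4).tolist())
    if n=="top":
        uv=np.argwhere(m)[:,::-1];w=np.array([onplane(c,p,.03)[:2] for p in uv],np.float32);r=cv2.minAreaRect(w);print(r)
        # green block, grey tray
        im=c["image"].astype(int);g=(im[...,1]>150)&(im[...,0]<110)&(im[...,2]<110)
        k,l,st,ce=cv2.connectedComponentsWithStats(g.astype(np.uint8))
        for i in range(1,k):
            if st[i,4]>60: print("green",ce[i],onplane(c,ce[i],.014))
        cv2.imwrite("pics/crop1.png",cv2.resize(c["image"][80:330,200:480],None,fx=2.4,fy=2.4,interpolation=cv2.INTER_CUBIC)[:600,:672])
E
```

```text
top
blue ([0.6683, -0.0616, 0.1079], [0.6679, -0.0615, 0.1079], 0.0188, 503)
red ([0.6611, -0.1259, 0.108], [0.6607, -0.1255, 0.108], 0.0183, 498)
yellow ([0.6505, -0.1896, 0.108], [0.6502, -0.1889, 0.108], 0.0195, 543)
white ([0.6784, 0.0011, 0.1081], [0.678, 0.0012, 0.108], 0.019, 502)
1685 0.02991679731745932 ((0.4616681635379791, 0.012262381613254547), (0.2645595073699951, 0.07062752544879913), 88.3436050415039) [[0.42250001430511475, -0.11890000104904175], [0.49309998750686646, -0.12099999934434891], [0.5008000135421753, 0.14350000023841858], [0.4302000105381012, 0.14550000429153442]]
((0.4617709517478943, 0.012184113264083862), (0.26402753591537476, 0.07050523161888123), 88.34920501708984)
green [287.73399015 165.23152709] [0.68430289 0.05439505 0.014     ]
green [401.82401316 300.65625   ] [ 0.45767664 -0.13708783  0.014     ]
side
blue ([0.6678, -0.0598, 0.1063], [0.6706, -0.0532, 0.105], 0.0203, 276)
red ([0.6602, -0.1238, 0.1069], [0.6606, -0.1202, 0.1062], 0.0198, 296)
yellow ([0.6492, -0.1803, 0.0995], [0.6489, -0.1747, 0.0998], 0.0162, 121)
white ([0.6787, 0.0024, 0.1068], [0.6775, 0.007, 0.1058], 0.0204, 529)
1840 0.028569031790660816 ((0.4616839587688446, 0.012472055852413177), (0.2688979208469391, 0.07016145437955856), 88.5950698852539) [[0.42329999804496765, -0.12110000103712082], [0.4934999942779541, -0.12280000001192093], [0.5001000165939331, 0.1459999978542328], [0.42989999055862427, 0.1476999968290329]]
```

View pics/crop1.png

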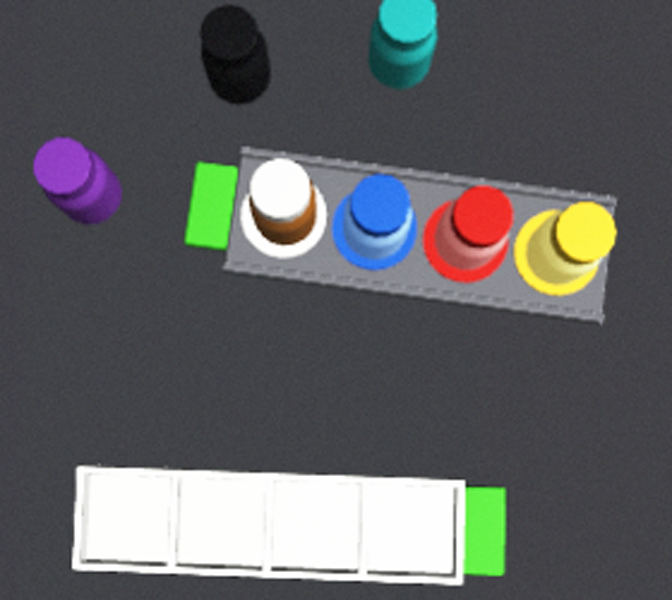

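The crop confirms the order from the green end as white, blue, red, yellow, and the amber bottle as the right one. I'll start with the white one.

```bash
cat > act.py <<'E'
from see import *
from scipy.spatial.transform import Rotation as Rn
C=np.array([.4617,.0122]);TY=-np.array([.0288,.9996])
def quat(pos,Y):
    best=None
    for s in(1,-1):
        y=s*np.array([*Y,0.]);y/=np.linalg.norm(y);z=np.array([0,0,-1.])
        q=Rn.from_matrix(np.c_[np.cross(y,z),y,z]).as_quat()
        j=inverse_kinematics(list(pos),q.tolist())
        if j is not None and (best is None or abs(j[5])<best[0]): best=(abs(j[5]),q.tolist())
    return best[1]
def transfer(xy,rank,off=(0,0)):
    q=quat([*xy,.22],(.989,-.145));move_ptp([*xy,.22],q)
    move_gripper(.065);servo_line([*xy,.080],rate=.12);move_gripper(0)
    print("gap",current_finger_gap(),"grip",current_grip_force())
    g=current_position()[2]
    servo_line([*xy,.22],rate=.12)
    t=C+TY*(.0975-.065*rank)+np.array(off)
    q2=quat([*t,.22],(TY[1],-TY[0]));move_ptp([*t,.22],q2)
    print("held",current_finger_gap(),"tcp err",np.round(np.array(current_position())[:2]-t,4))
    zt=g-.012+.005
    servo_line([*t,zt+.006],rate=.12)
    hit=servo_line([*t,zt-.004],rate=.015,contact_N=2.5)
    print("hit",hit,"dz",round(current_position()[2]-zt,4),"F",np.round(current_force(),1))
    sleep(.2);move_gripper(.065);sleep(.2);servo_line([*t,.2],rate=.15)
    print("clock",current_clock())
E
python3 - <<'E'
from act import *
print(current_clock())
p=current_position();servo_line([p[0],p[1],.33],rate=.2)
move_ptp([.5,.05,.33],quat([.5,.05,.33],(1,0)))
transfer((.6784,.0011),0)
c=capture("side");cv2.imwrite("pics/s1.png",c["image"])
E
```

```text
1.3
gap 0.03717094464636515 grip 30.000237822532654
held 0.0373844704685172 tcp err [ 0.0017 -0.0003]
hit True dz -0.0002 F [-0.6  0.2  4.8]
clock 13.7583
```

View pics/s1.png

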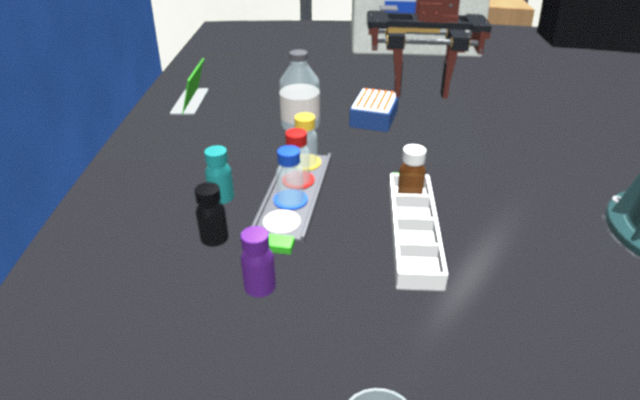

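The white-capped bottle stands upright in the bay nearest the green end, at about (413,170). The other three are undisturbed, so I'll do the next bottle and check each one.

```bash
python3 - <<'E'
from act import *
for k,(xy,n) in enumerate([((.6683,-.0616),"blue"),((.6611,-.1259),"red"),((.6505,-.1896),"yellow")],1):
    transfer(xy,k)
    if current_finger_gap()<.06: break
    c=capture("side");print(caps(c,(n,)))
move_ptp([.45,.35,.33],quat([.45,.35,.33],(1,0)))
c=capture("top");R=caps(c)
for k,n in enumerate(("white","blue","red","yellow")):
    v=R[n]
    if v: d=np.array(v[0][:2])-C;print(n,v,"err mm x,y",np.round(1e3*np.array([d@np.array([TY[1],-TY[0]]),d@TY-(.0975-.065*k)]),1))
cv2.imwrite("pics/top2.png",c["image"]);c=capture("side");cv2.imwrite("pics/s2.png",c["image"]);print(current_clock())
E
```

```text
gap 0.03726342254407178 grip 30.000325441360474
held 0.03771463328844732 tcp err [ 0.0019 -0.0004]
hit True dz -0.0003 F [0.2 0.1 3.6]
clock 22.7583
{'blue': ([0.4609, -0.0171, 0.0948], [0.463, -0.0058, 0.0945], 0.0186, 193)}
gap 0.03726257441302449 grip 30.00023514032364
held 0.037228021610109456 tcp err [ 0.0017 -0.0005]
hit True dz -0.0003 F [-0.1 -0.4  2. ]
clock 31.975
{'red': ([0.4631, 0.0503, 0.0955], [0.4649, 0.0591, 0.0951], 0.0172, 213)}
gap 0.03751732671874354 grip 30.000234246253967
held 0.03759594849447417 tcp err [ 0.0014 -0.0006]
hit True dz -0.0003 F [-0.9 -0.4  4. ]
clock 41.7333
{'yellow': ([0.4653, 0.1157, 0.0924], [0.4677, 0.1237, 0.0923], 0.017, 188)}
white ([0.4591, -0.084, 0.1011], [0.459, -0.0843, 0.1011], 0.0188, 503) err mm x,y [-0.2 -1.3]
blue ([0.4613, -0.0206, 0.1011], [0.4615, -0.0202, 0.1011], 0.0185, 473) err mm x,y [-0.5  0.3]
red ([0.463, 0.0435, 0.1011], [0.4633, 0.0439, 0.1011], 0.0188, 482) err mm x,y [-0.4  1.2]
yellow ([0.465, 0.1084, 0.1011], [0.4652, 0.1082, 0.101], 0.0188, 500) err mm x,y [-0.5  1.2]
42.9417
```

View pics/top2.png

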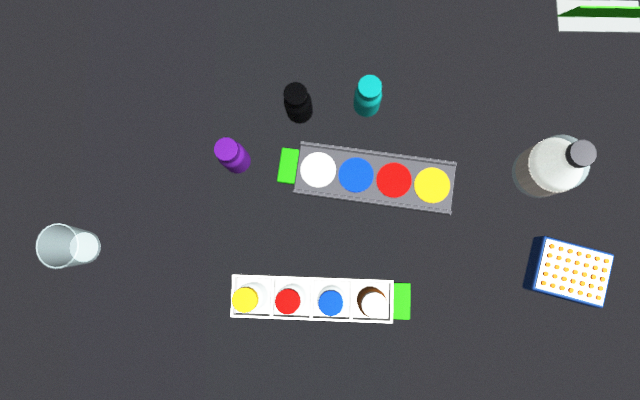

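View pics/s2.png

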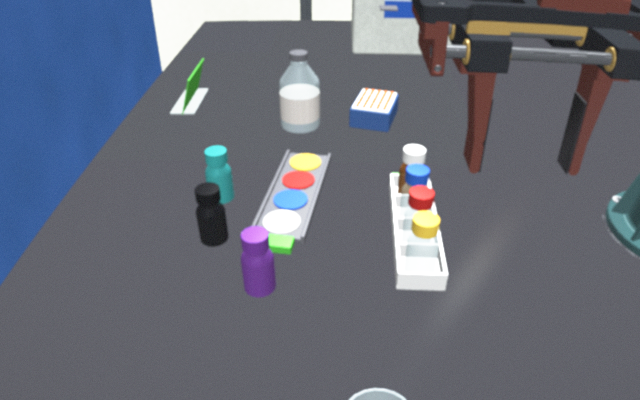

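The pictures show all four bottles upright in their bays. From the green end in the top view they are white (374,304), blue (330,302), red (287,301) and yellow (245,299). Each is within 1.3 mm of its bay centre and the arm is clear.

```bash
python3 -c "
from bench import *
sleep(.5);print(close_job())"
```

```text
the job is handed in; nothing more can be done
None
```

All four bottles are in the white tray in the right order from the green end (white, blue, red, yellow), upright on their bay floors and within about 1.5 mm of centre by the top camera; I handed the job in at about 43 s, and the call returned no verdict.

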